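# Weed out the weak bag clip at the badge press desk

## Robot

A 7-joint arm with a two-finger parallel gripper is mounted at the origin on the work surface. World frame = base frame: x ahead of the robot, y to its left, z up, the work surface at z = 0. Lengths are in m, angles in degrees, forces in N, time in s.
With the tool pointing down it reaches from about 0.425 to 0.875 m from the base axis. Payload 4.7 kg.
Tool frame: the origin (TCP) lies midway between the tips of the shut fingers; the grasp point (between the pads) lies r.tcp_to_grasp behind it (r.tcp_to_grasp is the distance from the TCP to the grasp point, in m); z points along the fingers, y is the line along which they close (so a half turn about z gives the same grasp; the last joint's range is limited). The gripper opens to 85 mm and grips with 20 to 120 N. Pads are 22 mm wide; open, the fingers measure 114 mm over their backs; the gripper's body (76 mm by 85 mm) begins 54 mm behind the grasp point. The pads swing forward as they close: fully open they stand 13 mm farther back than shut.
Start: joints at [71.912, 18.392, -4.016, 83.108, 1.295, 78.541, -3.26], TCP at [0.21, -0.615, 0.231] pointing down, gripper open.
Joint ranges: [-163.93, 163.93], [-17.29, 119.83], [-79.2, 71.16], [3.27, 140.29], [-89.18, 269.18], [5.43, 117.66], [-154.24, 154.24]. Speed limits (degrees/s): [147.25, 147.25, 180, 180, 180, 180, 180].

## Interface

Orientations are given as [roll, pitch, yaw] about the fixed x, y, z axes, in that order (R = Rz(yaw) Ry(pitch) Rx(roll)).
In Python, from station import r gives the robot as it stands. The module is installed in compiled form; this text tells all that it offers.
- The arm moves only by the tool carry_out, never from a script. Its argument "moves" is a list of rows, each a list of 3 entries, a list of its own where there are three numbers: the shift along the tool's x, y, z in mm, then the turn, a rotation vector about the tool's x, y, z in degrees, then the finger opening in mm, from 0 to 85.4. In form: [[[x, y, z], [wx, wy, wz], grip], ...]. A call has 1 to 8 rows; each row shifts and turns the commanded pose from where the row before left it, along the tool's axes as they then stand; what a row does not reach is not made up. A row lasts 1/8 s, in which the tool goes at most 62.5 mm and 10.7 degrees, less where a joint would pass 70% of its speed; a pose out of reach is approached as far as the arm can. A call is refused whole if a number of a shift passes 62.5 or a number of a turn 10.7, either way. A call with a gripper value outside its range is refused whole. The fingers move at their own pace and stop on an object; "squeeze" is the grip in N (left out, the last holds). Time passes only in rows, so rows that do not move let the fingers close. It gives the time, the measured TCP pose, the force, the opening and the grip force at its end, in the units of the state.
- r.get_state(): the state, without advancing time (a new reading comes with each control period).
- r.get_image(name): name is "scene" or "top" or "wrist"; returns the picture (400x640x3 uint8, red, green, blue); there is no depth.
- r.calibration(name): a dict with "fx", "fy", "cx", "cy" (pixels), "cam_to_world" (4x4, takes a point from camera to world coordinates). Camera axes: x right, y up, looking along -z (the intrinsics and any distortion apply to the point x, -y, -z); pixel columns grow to the right and rows downward; lengths in m; the calibration is good to about 2 mm. A picture is of the moment at which its call begins: read the wrist's pose just before it. calibration takes no time and is no camera call; for the wrist camera it gives the pose at the moment of the call.
- r.job_done(): hands the job in; it is judged then, once.
The state is a dict: "time_s": time; "joints": joint angles; "dq": joint speeds; "tau": joint torques, N m; "eef_pos": TCP position; "eef_rot": TCP orientation; "wrist_force": force on the tool from outside, world axes, zero at the start; "ft_torque": the same for the moment, N m; "gripper_width": finger opening in m; "grip_force": force on a finger pad.
Only numpy, scipy, OpenCV 4.12 (cv2) and the standard library are available. Lean on these libraries where they do the work, as an engineer would, in place of code of your own. Each camera call takes 0.05 s, during which the arm holds its last target. There are 200 camera calls.

## Task

Three identical spring clips lie on the desk and one has a tired spring. Squeeze their handles to feel which one gives way easily, then put that weak clip in the low plywood reject tray and leave the two sound clips where they lie.

Things in the scene. Friction and masses are not known exactly. Their poses are not given: they have to be found in the camera images.
- clip_1: Aluminium spring clip lying on its side, handles about towards the robot, 103 mm long, 24 mm high; which of the three is weak cannot be seen. Origin: pivot (steel coil), on the underside; z up. x runs from handles to black-tipped jaws, ending 44 mm ahead; two handle plates from x = -21 to -59 mm. Squeeze them across y at x = -40 mm: about 41 mm over their outer faces, 28 mm at the stop.
- clip_2: Looks the same as clip_1, same frame. A weak clip's handles give way at about 1.5 N and reach the stop by 4 N; a sound clip's do not move below about 10 N and need about 18 N to reach the stop, so a squeeze of 8 N tells them apart. The weak clip's thinner spring also makes it lighter: 45 g against 108 g.
- clip_3: Looks the same as clip_1, same frame. A clip squeezed to its stop can be lifted and carried in that same grasp (about 15 N holds it well); its handles spring apart again on release. The frame belongs to the +y half and so turns by about 0.14 rad while squeezed.
- tray: Reject tray: low open plywood box, fixed to the desk, 180 mm (its x) by 130 mm (its y) outside, 30 mm high, walls and floor 5 mm thick. Origin at the centre of its underside; z up.
Things that resemble listed ones, but are neither listed nor needed, are in the scene too. What is shaped like the clip_3 but orange or purple is not meant. What is shaped like the clip_2 but pink or yellow is not meant.

How it is judged:
By the outcome, as a careful person would: the job done as asked, in the order asked, and still so for the second after the job is handed in, with the robot touching nothing.
It also fails if it takes over 51 s, if anything falls off the work surface, if the arm or the gripper's body presses on something with over 40 N, if the wrist force passes 120 N, or if a joint passes its speed limit or range.

## Working session

There is one attempt and no reset: what is moved stays moved. The work goes in short steps, Python scripts to look and compute and a tool call to move; the robot and the scene stay as the last step left them, time stands still between calls to the robot, and variables do not carry over. Pictures are saved under pics/ and viewed, at most 10 in all, crops included, and the job is handed in when it is done.

Besides the shell and the picture viewer there is one more tool, called after "Request:" as a command line: name --argument value ..., lists and objects as JSON in quotes. carry_out: Moves the arm, as the interface text tells. Its arguments: {"type":"object","properties":{"moves":{"type":"array"},"squeeze":{"type":"number"}},"required":["moves"]}

```bash
mkdir -p pics
python3 - <<'E'
from station import r
import cv2
s=r.get_state();print(s, r.tcp_to_grasp)
for n in("top","scene"):
    im=r.get_image(n);cv2.imwrite(f"pics/{n}0.png",im[:,:,::-1]);c=r.calibration(n);print(n,c)
E
```

```text
{'time_s': 0.0, 'joints': array([71.91140344, 18.44137745, -4.01557757, 83.17638402,  1.29403956,
       78.54060186, -3.26008156]), 'dq': array([ 0.06399695, -0.0276496 ,  0.05632527, -0.02652801, -0.1007483 ,
       -0.00849127, -0.08829064]), 'tau': array([ 8.41281089e-04, -4.93588328e+01, -3.81751992e-01, -3.14341772e+01,
        1.30420073e-02,  1.12087489e-02, -6.35120543e-06]), 'eef_pos': array([ 0.21028859, -0.6144626 ,  0.23018425]), 'eef_rot': array([-1.79886829e+02,  4.84373992e-03,  1.88981544e+01]), 'wrist_force': array([-0.31880134, -0.34257709, -0.21337931]), 'ft_torque': array([-0.03076864, -0.03992649, -0.0256023 ]), 'grip_force': 0.0, 'gripper_width': 0.08546994726551313} 0.0187
top {'fx': 496.0551095560458, 'fy': 496.0551095560458, 'cx': 321.7682141281383, 'cy': 204.51936784575838, 'cam_to_world': array([[-0.01341808,  0.98665417, -0.16227601,  0.19444271],
       [-0.99978828, -0.01577045, -0.01321661,  0.0162525 ],
       [-0.01559939,  0.16206431,  0.98665689,  1.15659729],
       [ 0.        ,  0.        ,  0.        ,  1.        ]])}
scene {'fx': 499.6909771038959, 'fy': 499.6909771038959, 'cx': 320.6989568656836, 'cy': 201.21474078534158, 'cam_to_world': array([[-0.23791316, -0.74454659,  0.62373689,  1.23241358],
       [ 0.97112356, -0.17058361,  0.16679409,  0.25062049],
       [-0.01778668,  0.64540809,  0.76363082,  1.0609032 ],
       [ 0.        ,  0.        ,  0.        ,  1.        ]])}
```

View pics/top0.png

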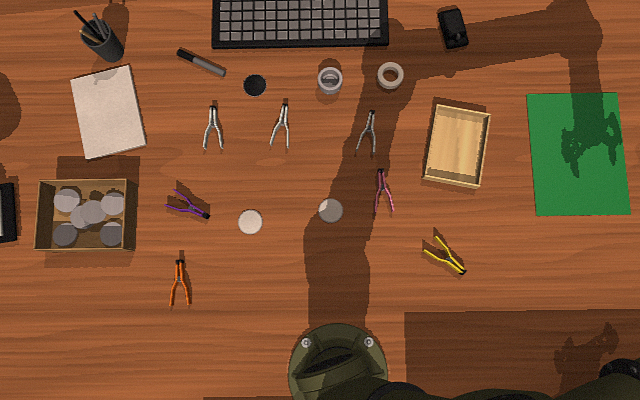

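View pics/scene0.png

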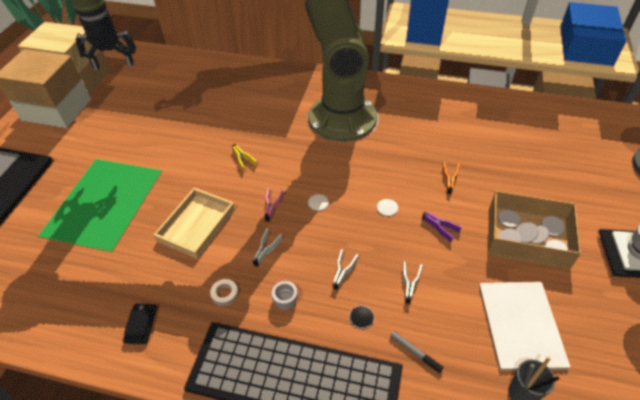

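The top view shows the three silver clips near (212,128), (282,126) and (368,132), with the plywood tray at (456,145). I'll enlarge the clips.

Run:
```python
import cv2
im=cv2.imread("pics/top0.png")[92:167,190:390]
cv2.imwrite("pics/crop.png",cv2.resize(im,None,fx=4,fy=4,interpolation=cv2.INTER_CUBIC))
```

```text
(no output)
```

View pics/crop.png

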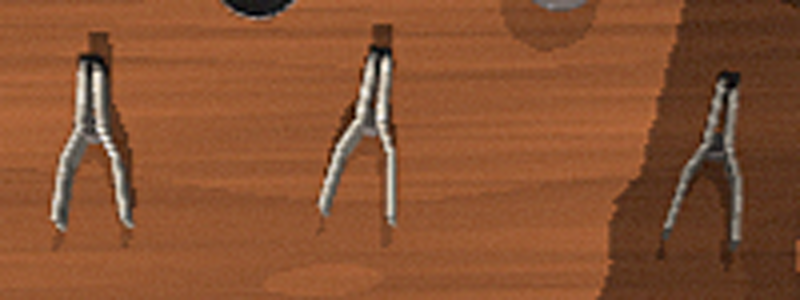

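```bash
cat > h.py <<'E'
from station import r
import numpy as np
from scipy.spatial.transform import Rotation as R
def world(cam,uv,z):
    c=r.calibration(cam) if isinstance(cam,str) else cam
    M=c["cam_to_world"];u,v=uv
    d=M[:3,:3]@[(u-c["cx"])/c["fx"],-(v-c["cy"])/c["fy"],-1]
    p=M[:3,3];return p+d*(z-p[2])/d[2]
def togo(xyz,yaw):
    "shift in tool axes (mm) and z turn (deg), to TCP at xyz pointing down with yaw"
    s=r.get_state();q=R.from_euler("xyz",s["eef_rot"],degrees=True)
    t=R.from_euler("xyz",[180,0,yaw],degrees=True)
    return np.round(q.inv().apply(np.array(xyz)-s["eef_pos"])*1e3,1),np.round((q.inv()*t).as_rotvec(degrees=True),1)
E
python3 - <<'E'
from h import *
W=lambda u,v,z:world("top",(u,v),z)
C=dict(A=[(91,60),(60,225),(126,224)],B=[(380,50),(324,212),(392,222)],C=[(728,78),(667,235),(735,245)])
for k,p in C.items():
    q=[W(190+a/4-.4,92+b/4-.4,.024) for a,b in p]
    t=q[0];m=(q[1]+q[2])/2;d=t-m;L=np.linalg.norm(d);d/=L
    print(k,"len",L.round(4),"ends",np.linalg.norm(q[1]-q[2]).round(4),"yaw",np.degrees(np.arctan2(d[1],d[0])).round(1),"grasp",(m+d*.019)[:2].round(4),"r",np.linalg.norm(m+d*.019))
t=[W(u,v,.03) for u,v in[(438,105),(490,110),(479,187),(423,180)]]
print(np.round(t,3),np.mean(t,0))
E
```

```text
A len 0.1021 ends 0.0392 yaw 1.9 grasp [0.54  0.288] r 0.6125236022066514
B len 0.104 ends 0.0408 yaw -7.3 grasp [0.5417 0.128 ] r 0.5571076133185848
C len 0.101 ends 0.0403 yaw -10.7 grasp [ 0.5239 -0.0751] r 0.5298012901034701
[[ 0.614 -0.247  0.03 ]
 [ 0.6   -0.369  0.03 ]
 [ 0.415 -0.331  0.03 ]
 [ 0.433 -0.204  0.03 ]] [ 0.51561663 -0.28792917  0.03      ]
```

Run:
```python
from h import *
print(togo([.524,-.075,.15],-10.7))
```

```text
(array([ 471.5, -408.7,   81. ]), array([-0.1,  0. , 29.6]))
```

Request:
carry_out --moves '[[[43,-37,7],[0,0,0],70],[[43,-37,7],[0,0,0],70],[[43,-37,7],[0,0,0],70],[[43,-37,7],[0,0,0],70],[[43,-37,7],[0,0,0],70],[[43,-37,7],[0,0,0],70],[[43,-37,7],[0,0,0],70],[[43,-37,7],[0,0,0],70]]' --squeeze 8

```text
time_s: 1.1
eef_pos: [0.4405, -0.2218, 0.1749]
eef_rot: [180.0, 0.0, 18.9]
wrist_force: [0.6, 0.5, -0.0]
gripper_width: 0.07
grip_force: 0.0
```

Request:
carry_out --moves '[[[43,-37,7],[0,0,0],70],[[43,-37,7],[0,0,0],70],[[42,-37,7],[0,0,0],70],[[0,0,0],[0,0,10],70],[[0,0,0],[0,0,10],70],[[0,0,0],[0,0,9.6],70],[[0,0,0],[0,0,0],70]]'

```text
time_s: 1.98
eef_pos: [0.5249, -0.077, 0.1539]
eef_rot: [180.0, 0.0, -10.6]
wrist_force: [0.6, 0.0, 0.4]
gripper_width: 0.0698
grip_force: 0.0
```

Run:
```python
from h import *
import cv2
s=r.get_state();c=r.calibration("wrist")
cv2.imwrite("pics/w1.png",r.get_image("wrist")[:,:,::-1]);print(s["time_s"],s["eef_pos"],s["eef_rot"],s["gripper_width"],s["wrist_force"])
print(togo([.524,-.075,.15],-10.7))
np.save("c1.npy",c,allow_pickle=True)
```

```text
1.975 [ 0.52491406 -0.07699308  0.15392365] [ 1.79992023e+02  4.39168056e-02 -1.05931676e+01] 0.06983391822803041 [0.62171679 0.04565887 0.41529022]
(array([-1.3, -1.8,  4. ]), array([0. , 0. , 0.2]))
```

View pics/w1.png

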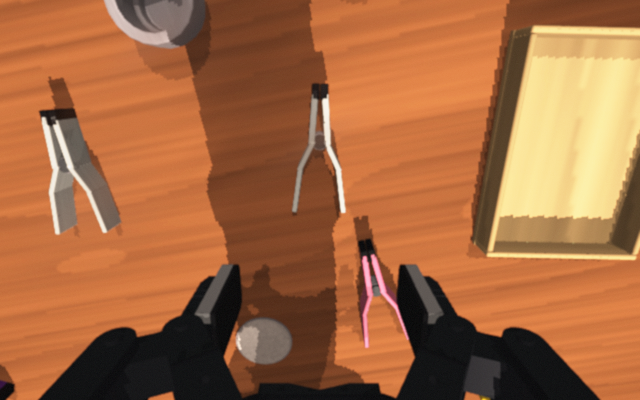

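Clip C lies with jaw tip at (319,85) and handle ends at (295,212) and (343,212). A pink clip is close by, its jaw tip at (366,243).

Run:
```python
from h import *
c=np.load("c1.npy",allow_pickle=True).item()
P=[world(c,p,.024) for p in[(319,85),(294,212),(344,212)]]
t=P[0];m=(P[1]+P[2])/2;d=t-m;L=np.linalg.norm(d);d/=L
g=m+d*.019;y=np.degrees(np.arctan2(d[1],d[0]))
print(L,np.linalg.norm(P[1]-P[2]),y,g)
n=np.array([-d[1],d[0],0])
for p in[(360,243),(374,240)]:
    v=world(c,p,.024)-g;print("pink rel",v@d,v@n)
print(togo([g[0],g[1],.004],y))
# also B from here, roughly
P=[world(c,p,.024) for p in[(57,113),(54,232),(108,230)]];print(np.round(P,4))
```

```text
0.10092028378494014 0.04198616683994339 -10.652064913432385 [ 0.52566705 -0.07690667  0.024     ]
pink rel -0.04765786069187979 -0.03553173922136864
pink rel -0.04480267813028886 -0.04751525896831397
(array([  0.8,  -0.3, 150. ]), array([0. , 0. , 0.1]))
[[0.6233 0.1085 0.024 ]
 [0.531  0.1533 0.024 ]
 [0.5242 0.107  0.024 ]]
```

Request:
carry_out --moves '[[[1,0,50],[0,0,0],62],[[0,0,50],[0,0,0],62],[[0,0,35],[0,0,0],62],[[0,0,11],[0,0,0],62],[[0,0,0],[0,0,0],62]]'

```text
time_s: 2.65
eef_pos: [0.5262, -0.0772, 0.0083]
eef_rot: [-180.0, 0.0, -10.6]
wrist_force: [0.5, -0.2, 0.7]
gripper_width: 0.062
grip_force: 0.0
```

Request:
carry_out --moves '[[[0,0,0],[0,0,0],44],[[0,0,0],[0,0,0],40],[[0,0,0],[0,0,0],37]]' --squeeze 8

```text
time_s: 3.02
eef_pos: [0.5278, -0.0774, 0.0106]
eef_rot: [180.0, -0.2, -10.7]
wrist_force: [-2.1, 1.2, 9.0]
gripper_width: 0.0372
grip_force: 14.2
```

Request:
carry_out --moves '[[[0,0,0],[0,0,0],37],[[0,0,0],[0,0,0],37]]'

```text
time_s: 3.28
eef_pos: [0.5278, -0.0775, 0.0106]
eef_rot: [180.0, -0.2, -10.7]
wrist_force: [-1.3, 0.4, 8.7]
gripper_width: 0.0374
grip_force: 14.2
```

14 N of resistance at 37 mm means C is sound. Releasing it and going to B.

Request:
carry_out --moves '[[[0,0,0],[0,0,0],50],[[0,0,0],[0,0,0],64],[[0,0,-40],[0,0,0],64],[[0,0,-60],[0,0,0],64],[[0,0,-44],[0,0,0],64],[[0,0,0],[0,0,0],64]]'

```text
time_s: 4.03
eef_pos: [0.5289, -0.0776, 0.1563]
eef_rot: [180.0, -0.5, -10.7]
wrist_force: [0.4, 0.7, -0.9]
gripper_width: 0.0639
grip_force: 0.0
```

Run:
```python
from h import *
print(togo([.541,.128,.154],-8.5))
```

```text
(array([ -26.3, -204.2,    2. ]), array([ 0.1, -0.5, -2.2]))
```

Request:
carry_out --moves '[[[-6,-51,0],[0,0,0],64],[[-7,-51,0],[0,0,0],64],[[-7,-51,0],[0,0,0],64],[[-6,-51,2],[0,-0.5,-2.2],64],[[0,0,0],[0,0,0],64],[[0,0,0],[0,0,0],64]]'

```text
time_s: 4.78
eef_pos: [0.5379, 0.1272, 0.149]
eef_rot: [179.9, 0.6, -8.5]
wrist_force: [-0.3, -0.6, 0.3]
gripper_width: 0.0642
grip_force: 0.0
```

Run:
```python
from h import *
import cv2
c=r.calibration("wrist")
cv2.imwrite("pics/w2.png",r.get_image("wrist")[:,:,::-1])
np.save("c2.npy",c,allow_pickle=True)
```

```text
(no output)
```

View pics/w2.png

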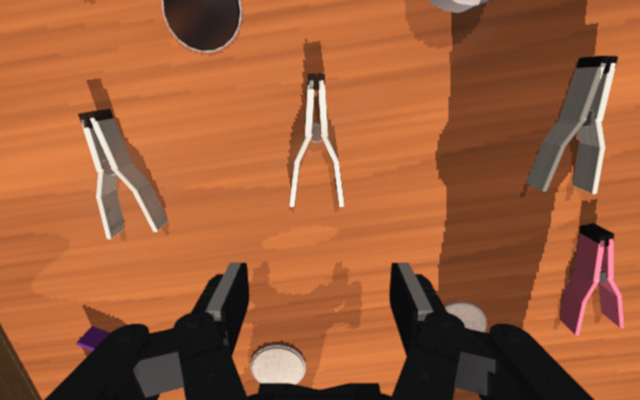

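Clip B has its jaw tip at (316,75) and handle ends at (293,206) and (341,206). Clip C, on the right, appears undisturbed.

Run:
```python
from h import *
c=np.load("c2.npy",allow_pickle=True).item()
P=[world(c,p,.024) for p in[(316,75),(292,206),(342,206)]]
t=P[0];m=(P[1]+P[2])/2;d=t-m;L=np.linalg.norm(d);d/=L
g=m+d*.019;y=np.degrees(np.arctan2(d[1],d[0]))
print(L,np.linalg.norm(P[1]-P[2]),y,g)
print(togo([g[0],g[1],.008],y))
```

```text
0.10072507050885315 0.04099385342730512 -8.265488865877316 [0.54464472 0.12802229 0.024     ]
(array([  7.6,  -2.9, 141.1]), array([ 0.1,  0.6, -0.3]))
```

Request:
carry_out --moves '[[[6,-2,50],[0,0.5,0],62],[[0,0,50],[0,0,0],62],[[0,0,32],[0,0,0],62],[[0,0,9],[0,0,0],62],[[0,0,0],[0,0,0],62]]'

```text
time_s: 5.45
eef_pos: [0.5446, 0.1282, 0.0093]
eef_rot: [180.0, 0.0, -8.6]
wrist_force: [0.4, -0.1, 1.1]
gripper_width: 0.0621
grip_force: 0.0
```

Request:
carry_out --moves '[[[0,0,0],[0,0,0],44],[[0,0,0],[0,0,0],40],[[0,0,0],[0,0,0],37],[[0,0,0],[0,0,0],37]]' --squeeze 8

```text
time_s: 5.95
eef_pos: [0.5456, 0.1294, 0.0103]
eef_rot: [-180.0, -0.2, -8.5]
wrist_force: [1.8, 0.1, 3.9]
gripper_width: 0.0368
grip_force: 2.7
```

Request:
carry_out --moves '[[[0,0,0],[0,0,0],33],[[0,0,0],[0,0,0],33]]' --squeeze 8

```text
time_s: 6.2
eef_pos: [0.5449, 0.1293, 0.0095]
eef_rot: [-180.0, -0.1, -8.5]
wrist_force: [2.3, 0.6, 3.1]
gripper_width: 0.033
grip_force: 2.4
```

Request:
carry_out --moves '[[[0,0,0],[0,0,0],20],[[0,0,0],[0,0,0],20],[[0,0,0],[0,0,0],20]]' --squeeze 20

```text
time_s: 6.58
eef_pos: [0.5446, 0.1293, 0.0095]
eef_rot: [-180.0, -0.0, -8.5]
wrist_force: [0.6, 0.3, 6.3]
gripper_width: 0.0278
grip_force: 19.9
```

Clip B yields at about 2.5 N and is now at its stop (27.8 mm), so it is the weak one. Lifting it.

Request:
carry_out --moves '[[[0,0,-20],[0,0,0],20],[[0,0,-40],[0,0,0],20],[[0,0,-50],[0,0,0],20],[[0,0,-20],[0,0,0],20],[[0,0,0],[0,0,0],20]]'

```text
time_s: 7.2
eef_pos: [0.5447, 0.1292, 0.1404]
eef_rot: [-180.0, -0.1, -8.5]
wrist_force: [-0.3, -0.0, -1.0]
gripper_width: 0.0274
grip_force: 20.0
```

Run:
```python
from h import *
print(togo([.485,-.281,.14],-13))
```

```text
(array([1.600e+00, 4.146e+02, 3.000e-01]), array([-0. , -0.1,  4.5]))
```

Request:
carry_out --moves '[[[0,30,0],[0,0,0],20],[[0,55,0],[0,0,0],20],[[0,55,0],[0,0,0],20],[[0,55,0],[0,0,0],20],[[0,55,0],[0,0,0],20],[[0,55,0],[0,0,0],20],[[0,55,0],[0,0,0],20],[[1,55,0],[0,0,4.5],20]]'

```text
time_s: 8.2
eef_pos: [0.4818, -0.2824, 0.1367]
eef_rot: [-179.9, 0.2, -13.1]
wrist_force: [0.8, -0.5, -0.1]
gripper_width: 0.0273
grip_force: 20.0
```

Request:
carry_out --moves '[[[0,0,0],[0,0,0],20],[[0,0,0],[0,0,0],20]]'

```text
time_s: 8.45
eef_pos: [0.4829, -0.2801, 0.1371]
eef_rot: [-179.9, 0.2, -13.0]
wrist_force: [-0.2, 0.9, 0.1]
gripper_width: 0.0271
grip_force: 20.0
```

Run:
```python
from h import *
import cv2
cv2.imwrite("pics/w3.png",r.get_image("wrist")[:,:,::-1])
print(togo([.485,-.281,.018],-13))
```

```text
(array([  2.1,   1.5, 119.6]), array([-0.1,  0.2,  0.1]))
```

View pics/w3.png

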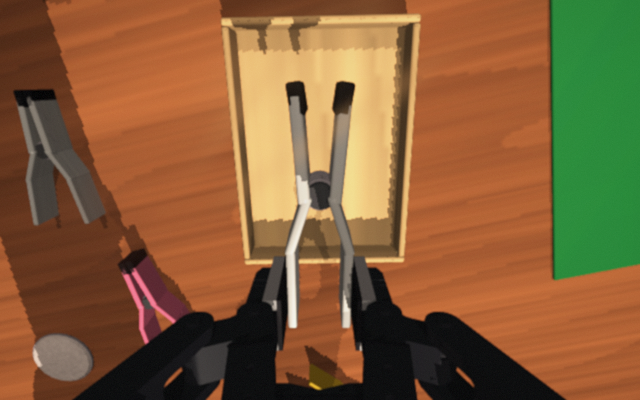

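The clip is held squarely above the tray, whose rim corners are at (222,17), (420,15), (403,262) and (246,263). Checking the tray against that.

Run:
```python
from h import *
t=[world("wrist",p,.03) for p in[(222,17),(420,15),(403,262),(246,263)]]
print(np.round(t,3),np.mean(t,0))
```

```text
[[ 0.618 -0.246  0.03 ]
 [ 0.591 -0.37   0.03 ]
 [ 0.416 -0.333  0.03 ]
 [ 0.444 -0.209  0.03 ]] [ 0.51733304 -0.28959663  0.03      ]
```

Request:
carry_out --moves '[[[2,3,45],[0,0,0],20],[[0,0,40],[0,0,0],20],[[0,0,22],[0,0,0],20],[[0,0,10],[0,0,0],20],[[0,0,0],[0,0,0],20],[[0,0,0],[0,0,0],20]]'

```text
time_s: 9.25
eef_pos: [0.4863, -0.2848, 0.0234]
eef_rot: [180.0, -0.1, -13.0]
wrist_force: [0.8, -0.7, -0.4]
gripper_width: 0.0274
grip_force: 20.0
```

Request:
carry_out --moves '[[[0,0,0],[0,0,0],32],[[0,0,0],[0,0,0],37],[[0,0,0],[0,0,0],42],[[0,0,0],[0,0,0],52],[[0,0,0],[0,0,0],52],[[0,0,-30],[0,0,0],52],[[0,0,-50],[0,0,0],52],[[0,0,-60],[0,0,0],52]]'

```text
time_s: 10.25
eef_pos: [0.4844, -0.2843, 0.1627]
eef_rot: [-179.9, 0.1, -13.0]
wrist_force: [0.6, -0.3, -0.3]
gripper_width: 0.0516
grip_force: 0.0
```

Request:
carry_out --moves '[[[-30,40,0],[0,0,0],60],[[-20,50,0],[0,0,0],60],[[0,50,0],[0,0,0],60],[[0,0,0],[0,0,0],60],[[0,0,0],[0,0,0],60]]'

```text
time_s: 10.88
eef_pos: [0.4053, -0.4093, 0.1619]
eef_rot: [-179.9, 0.0, -13.0]
wrist_force: [0.3, 1.0, 0.5]
gripper_width: 0.0603
grip_force: 0.0
```

Run:
```python
import cv2
from h import *
im=r.get_image("top")[:,:,::-1]
a=im[85:195,190:500];b=cv2.imread("pics/top0.png")[85:195,190:500]
cv2.imwrite("pics/fin.png",cv2.resize(np.vstack([b,a]),None,fx=2.5,fy=2.5,interpolation=cv2.INTER_CUBIC))
```

```text
(no output)
```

View pics/fin.png

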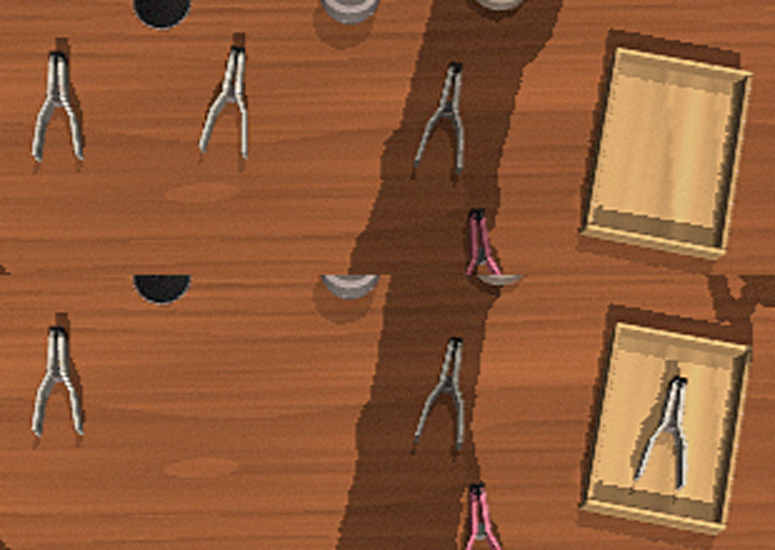

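The weak clip lies flat inside the tray at about (662,430) in this before-and-after crop. Sound clips A (57,380) and C (443,390) are where they were.

```bash
python3 -c "
from station import r
print(r.job_done())"
```

```text
the job is handed in; nothing more can be done
None
```

The weak clip (the middle one: about 2.5 N, against 14 N for the right-hand one) is in the reject tray and the two sound clips lie where they were; I never squeezed the left-hand clip, which is sound by elimination since only one is weak.

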